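# Clamp a stake in the guarded stake vice

## Robot

A 7-joint arm with a two-finger parallel gripper is mounted at the origin on the work surface. World frame = base frame: x ahead of the robot, y to its left, z up, the work surface at z = 0. Lengths are in m, angles in rad, forces in N, time in s.
With the tool pointing down it reaches from about 0.4 to 0.875 m from the base axis. Payload 6.5 kg.
Tool frame: the origin (TCP) lies at the very end of the fingers, on their centre line; the grasp point (between the pads) lies 19 mm behind it (env.grip_depth is the distance from the TCP to the grasp point, in m); z points along the fingers, y is the line along which they close (so a half turn about z gives the same grasp; the last joint's range is limited). The gripper opens to 85 mm and grips with 20 to 120 N. Pads are 22 mm wide; open, the fingers measure 114 mm over their backs; the gripper's body (76 mm by 85 mm) begins 54 mm behind the grasp point. The pads swing forward as they close: fully open they stand 13 mm farther back than shut.
Start: joints at [-1.393, 0.536, -0.004, 1.538, 0.003, 1.067, -0.071], TCP at [0.157, 0.631, 0.231] pointing down, gripper open.
Joint ranges: [-2.7, 2.7], [-0.37, 2.16], [-1.27, 1.26], [0.24, 2.4], [-1.31, 4.45], [0.19, 1.91], [-2.76, 2.76]. Speed limits (rad/s): [2.39, 2.39, 3.14, 3.14, 3.14, 3.14, 3.14].

## Interface

Orientations are given as a rotation vector (axis times angle).
In Python, from bench import env, optics gives the robot as it stands. The module is installed in compiled form; this text tells all that it offers.
- The arm moves only by the tool arm_command, never from a script. Its argument "series" is a list of rows, each an object of numbers: "tx", "ty", "tz": the shift along the tool's x, y, z in a scale on which 1.0 is 80 cm; "twist": the turn about the tool's z in normalised numbers (1 is 180 degrees); "fingers": the opening, from -1 (shut) to 1 (fully open). A call has 1 to 8 rows; each row is the pose to reach, as a shift and turn from the pose commanded when the call began, along the tool's axes at that moment; what a row does not reach only later rows make up. A row lasts 1/10 s, in which the tool goes at most 50 mm and 8.59 degrees, less where a joint would pass 70% of its speed; a pose out of reach is approached as far as the arm can. No shift or turn number may pass 1 either way. A call with a gripper value outside its range is refused whole. The fingers move at their own pace and stop on an object; "squeeze" is the grip in N (left out, the last holds). Time passes only in rows, so rows that repeat a pose let the fingers close. It gives the time, the measured TCP pose, the force, the opening and the grip force at its end, in the units of the state.
- env.read_state(): the state, without advancing time (a new reading comes with each control period).
- optics.snapshot(name): name is "side" or "top"; returns the picture (400x640x3 uint8, blue, green, red); there is no depth.
- optics.camera_model(name): a dict with "intrinsics" (3x3 intrinsics, pixels), "k1" (the pictures are not rectified: a ray, as slopes to the right and down, at radius r is drawn at 1 + k1 r^2 times it, then the intrinsics apply), "rvec" (rotation vector, rad) and "tvec" (3), from world to camera coordinates, as OpenCV has them. Camera axes: x right, y down, z forward; pixel columns grow to the right and rows downward; lengths in m; the calibration is good to about 2 mm. A picture is of the moment at which its call begins. camera_model takes no time and is no camera call.
- env.hand_in(): hands the job in; it is judged then, once.
The state is a dict: "time_s": time; "joints": joint angles; "qvel": joint speeds; "joint_torque": joint torques, N m; "tcp_pos": TCP position; "tcp_rot": TCP orientation; "ft_force": force on the tool from outside, world axes, zero at the start; "torque": the same for the moment, N m; "grip_width": finger opening in m; "finger_force": force on a finger pad.
Only numpy, scipy, OpenCV 4.12 (cv2) and the standard library are available. Lean on these libraries where they do the work, as an engineer would, in place of code of your own. Each camera call takes 0.05 s, during which the arm holds its last target. There are 200 camera calls.

## Task

Stand the mushroom stake on the bed of the green stake vice, lengthwise between and centred on its jaws, and let it go. Then reach through the opening of the guard plate and turn the sunken knob clockwise until you feel the jaw close up and grip the stake snugly between the jaws; stop there, because forcing the knob bruises the stake, and take the hand out. Work the jaw only by the knob, do not lean on the guard, and leave the other things on the bench where they are.

Things in the scene. Friction and masses are not known exactly. Their poses are not given: they have to be found in the camera images.
- stake: Loose steel mushroom stake standing on the bench, about 0.4 kg. Rectangular foot 56 (own x) x 24 (own y) x 30 high; centred on it a neck 18 in diameter to 39 high and a domed head 30 in diameter to 51 high. Origin: centre of the underside, z up. Grip the foot over its 56 mm length, or the head. It goes into the vice with its own x along the vice's x, either way round.
- vice: Fixed stake vice: green base casting 112 (own x) x 236 (own y) x 20 high. Origin: centre of its underside, z up. From y = -114 to -2 mm a square knob housing with 8 mm walls, open inside down to the casting, rises to 58 and carries the guard. Moving jaw at y = +10 to +30 at the start; fixed anvil jaw beyond (see bed).
- bed (a point): Point on the flat bed (casting top, 20 above the bench) at vice (0, +47, 20) mm, axes as the vice. Set the stake's centre down 2 mm short of it in y (3 mm either way fits). Fixed anvil jaw: 36 wide (x), 25 thick, 26 above the bed; shimmed from day to day, its face lies 14 to 23 mm beyond this point in y, unreported. The jaw pushes the stake up to it.
- guard: Fixed steel guard plate 112 x 112 x 4 on the knob housing, its top 62 above the bench, with an octagonal opening 80 across flats. Origin: centre of the plate's underside, on the knob's axis; axes as the vice. Fully open fingers do not fit through it; fingers opened to 34 do.
- knob_grip (a point): Point on the sunken knob's axis, 42 above the bench, in the middle of its grip bar; own x runs along the bar. The black knob: a disc 44 in diameter from 20 to 26 above the bench, and on it an upright bar 40 long, 14 thick, from 26 to 54 above the bench (its top 8 below the guard's top). A torque read at rest between small turns is lower than one read in motion: compare like with like.
- knob (a joint): Knob angle in rad: 0 at the start (bar along the vice's x, jaw fully back), growing clockwise seen from above, to 2.5. Moves the jaw 8 mm along vice +y per rad. Constant running friction about 0.18 N m, which also holds it where left (up to 22 N at the jaw). 10 N at the jaw adds 0.08 N m; pushing the loose stake along adds 0.01 to 0.04.
- jaw: Moving jaw: sprung steel block 36 (x) x 20 (y), top 27 above the bed; slides along vice y as the knob turns. Origin: on the bed, below the middle of its gripping face (looking to +y). Once the stake meets the anvil, its force grows about 1.5 N per 0.01 rad of knob. Snug is 5 to 21 N: stop when the torque is 0.06 to 0.1 N m over that of free turning. Over 35 N bruises.
- bowl: Bystander: small copper bowl, 90 in diameter, 40 high; origin at the underside's centre.
- jar: Bystander: glass jar with a metal lid, 60 in diameter, 80 high; origin at the underside's centre.
- graver: Bystander: small hand tool with a wooden handle, lying; origin below its middle.
- hammer: Bystander: hammer with a wooden handle, lying; origin below its middle.
Mind the look-alikes: they are no part of the job. What is shaped like the stake but blue or yellow is not meant.

How it is judged:
On the way, in this order (a step that is already met when the one before it is completed fails the run):
1. the stake stands upright on the bed between the jaws, let go, the knob not yet turned up (z of stake in the frame of bed between -0.004 and 0.004 m and x of stake in the frame of bed between -0.012 and 0.012 m and y of stake in the frame of bed between -0.008 and 0.014 m and angle between stake's own z axis and vertical below 0.06 rad and contact force between the fingers and stake below 0.1 N and value of joint knob below 0.4 rad), for 0.2 s.
2. the knob, turned clockwise, has closed the jaw on the stake (value of joint knob above 0.7 rad and contact force between jaw and stake above 5 N), for 0.2 s.
At the end, for the whole second after the job is handed in: The stake stands upright (within 0.06 rad) on the bed, within 12 mm of the bed point along x and -8 to +14 mm along y, square to the jaws (within 0.08 rad) and at rest, gripped by the moving jaw with 5 to 21 N, the knob turned up by more than 0.7 rad (all of step 2 and z of stake in the frame of bed between -0.004 and 0.004 m and x of stake in the frame of bed between -0.012 and 0.012 m and y of stake in the frame of bed between -0.008 and 0.014 m and angle between stake's own z axis and vertical below 0.06 rad and angle between the x axis of stake and the x axis of vice, either way round below 0.08 rad and contact force between jaw and stake below 21 N and linear speed of stake below 0.01 m/s); the robot touches nothing.
It fails at once if the stake is bruised: more than 35 N between jaw and stake (contact force between jaw and stake above 35 N).
It fails at once if the hand leans on the guard plate with more than 20 N (contact force between any of the fingers, the arm and guard above 20 N).
It fails at once if the jaw is pushed directly by the fingers with more than 15 N (contact force between the fingers and jaw above 15 N).
It fails at once if a bystander is moved by more than 20 mm (distance of any of bowl, jar, graver, hammer from where it was at the start of the episode above 0.02 m).
It also fails if it takes over 72 s, if anything falls off the work surface, if the arm or the gripper's body presses on something with over 40 N, if the wrist force passes 120 N, or if a joint passes its speed limit or range.

## Working session

There is one attempt and no reset: what is moved stays moved. The work goes in short steps, Python scripts to look and compute and a tool call to move; the robot and the scene stay as the last step left them, time stands still between calls to the robot, and variables do not carry over. Pictures are saved under pics/ and viewed, at most 10 in all, crops included, and the job is handed in when it is done.

Besides the shell and the picture viewer there is one more tool, called after "Request:" in YAML: its name, and indented under it one key for each argument. arm_command: Moves the arm, as the interface text tells. Its arguments: {"type":"object","properties":{"series":{"type":"array","items":{"type":"object","properties":{"tx":{"type":"number"},"ty":{"type":"number"},"tz":{"type":"number"},"twist":{"type":"number"},"fingers":{"type":"number"}}}},"squeeze":{"type":"number"}},"required":["series"]}

```bash
mkdir -p pics
cat > h.py <<'E'
import numpy as np, cv2
from bench import env, optics
def cam(n):
    c=optics.camera_model(n); K=np.array(c["intrinsics"],float).reshape(3,3)
    return K,c["k1"],cv2.Rodrigues(np.array(c["rvec"],float))[0],np.array(c["tvec"],float).ravel()
def ray(n,uv):
    K,k1,R,t=cam(n)
    s=cv2.undistortPoints(np.array(uv,float).reshape(-1,1,2),K,np.array([k1,0,0,0.])).reshape(-1,2)
    return -R.T@t, np.c_[s,np.ones(len(s))]@R
def plane(n,uv,z):
    o,d=ray(n,uv); return o+d*((z-o[2])/d[:,2])[:,None]
def proj(n,P):
    K,k1,R,t=cam(n)
    return cv2.projectPoints(np.array(P,float).reshape(-1,1,3),cv2.Rodrigues(R)[0],t,K,np.array([k1,0,0,0.]))[0].reshape(-1,2)
E
python3 - <<'E'
from h import *
for n in("top","side"):
    im=optics.snapshot(n); cv2.imwrite(f"pics/{n}0.png",im); K,k,R,t=cam(n); print(n,K[0,0],k,-R.T@t,R[2])
print(env.read_state(), env.grip_depth)
E
```

```text
top 468.4131167348629 -0.07454008863151974 [ 0.31316411 -0.02419702  1.37835977] [ 0.21049316  0.01866223 -0.97741718]
side 479.6076442745961 -0.04843571146052746 [0.45539233 1.12320765 0.92023485] [ 0.11429937 -0.80621043 -0.5804829 ]
{'time_s': 0.1, 'joints': array([-1.39317058,  0.53710297, -0.00442177,  1.53873848,  0.00257943,
        1.06728383, -0.07120778]), 'qvel': array([-0.00048249, -0.00173451, -0.00013931, -0.0022844 ,  0.00128469,
        0.00067936,  0.0005586 ]), 'joint_torque': array([ 2.00596623e-03, -5.84565639e+01,  1.05152763e+00, -2.59776825e+01,
        1.26136895e-02,  4.60783296e-03, -3.49794800e-05]), 'tcp_pos': array([0.15680554, 0.63023946, 0.23050668]), 'tcp_rot': array([-3.81980947e-01, -3.11820010e+00,  2.39493114e-03]), 'ft_force': array([-0.08297454,  0.64711242, -0.34784506]), 'torque': array([ 0.02588682,  0.01229424, -0.00133255]), 'finger_force': 0.0, 'grip_width': 0.08525319413371354} 0.0187
```

View pics/top0.png

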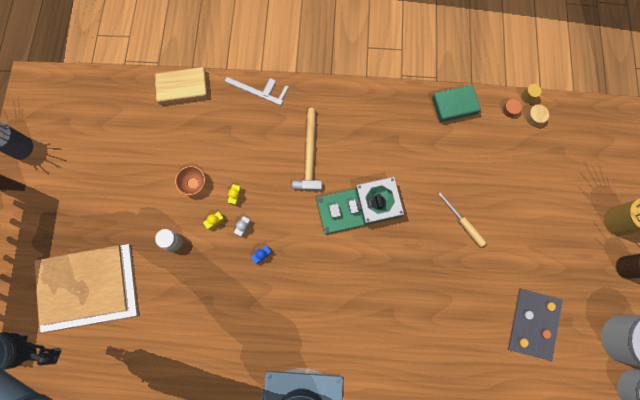

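View pics/side0.png

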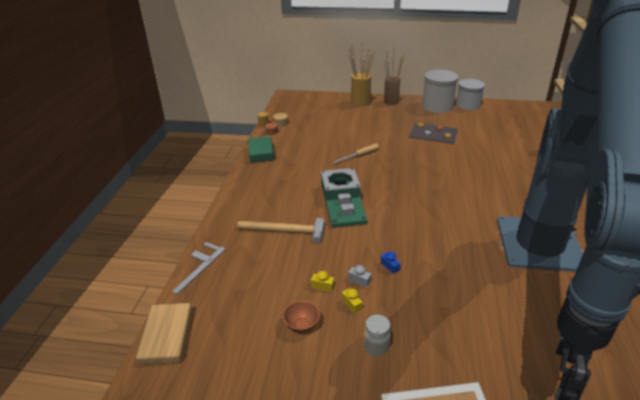

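The top view shows these stake-shaped candidates: grey (242,226), blue (262,255), yellow (213,220) and yellow (234,194). The grey steel one fits the description. The vice runs from about (318,212) to (403,200), with the guard and knob at (380,201). In the side view the grey stake is at (359,275) and the vice at (343,195). I'll confirm with an enlarged crop.

Run:
```python
from h import *
t=cv2.imread("pics/top0.png"); s=cv2.imread("pics/side0.png")
a=cv2.resize(t[180:270,200:300],None,fx=4,fy=4,interpolation=cv2.INTER_CUBIC)
b=cv2.resize(t[170:240,310:410],None,fx=4,fy=4,interpolation=cv2.INTER_CUBIC)
c=cv2.resize(s[245:315,300:400],None,fx=4,fy=4,interpolation=cv2.INTER_CUBIC)
d=cv2.resize(s[160:230,300:400],None,fx=4,fy=4,interpolation=cv2.INTER_CUBIC)
b=cv2.copyMakeBorder(b,0,80,0,0,0)[:300] if 0 else b
W=np.zeros((580+60,800,3),np.uint8)
W[:280,:400]=a[60:340];W[:280,400:]=b;W[280:560,:400]=c;W[280:560,400:]=d
cv2.imwrite("pics/crop1.png",W[:560])
print("stake",plane("top",[[242,226]],.04),plane("side",[[359,275]],.03))
print("knob",plane("top",[[380,201]],.054),"vice far end",plane("top",[[318,212]],.02))
print(proj("side",plane("top",[[242,226]],.04)),proj("side",plane("top",[[380,201]],.054)))
```

```text
stake [[0.50881625 0.2035252  0.04      ]] [[0.51252797 0.21863578 0.03      ]]
knob [[ 0.60528288 -0.19048113  0.054     ]] vice far end [[ 0.5679075  -0.01327549  0.02      ]]
[[360.97396734 268.32824606]] [[341.44153589 179.87558714]]
```

View pics/crop1.png

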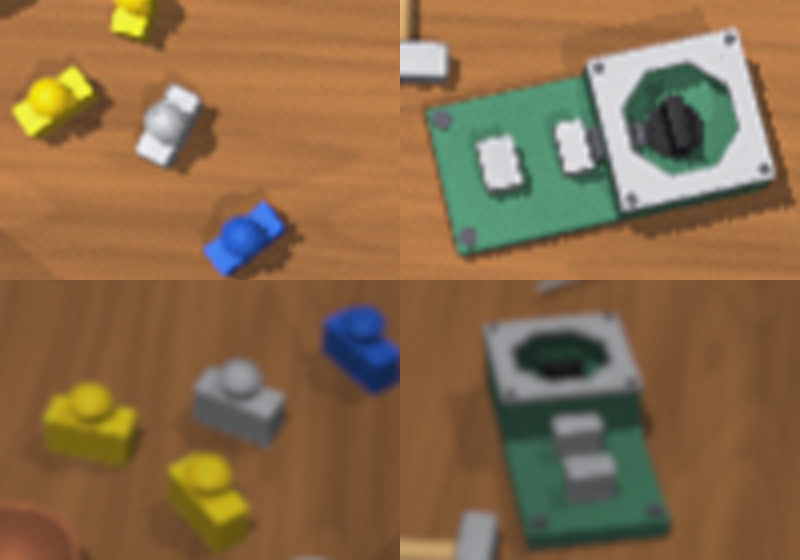

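The crop shows the grey stake with no paint at about top (242,226), its long axis running up and to the right. The vice's white guard corners are clear in both views, and the bar is roughly along the vice x. Now I'll measure precisely.

```bash
cat > meas.py <<'E'
from h import *
def big(im,x0,y0,x1,y1,f=8): return cv2.resize(im[y0:y1,x0:x1],None,fx=f,fy=f,interpolation=cv2.INTER_CUBIC)
def pix(p,x0,y0,f=8): return (np.asarray(p,float).reshape(-1,2)+.5)/f-.5+[x0,y0]
def blob(m,k=None):
    cs=cv2.findContours(m.astype(np.uint8),cv2.RETR_EXTERNAL,cv2.CHAIN_APPROX_NONE)[0]
    return max(cs,key=cv2.contourArea)
def quad(c,it=3):
    # refine a quadrilateral: lines fitted to the contour's middle parts of each side
    q=cv2.boxPoints(cv2.minAreaRect(c)); P=c.reshape(-1,2).astype(float)
    for _ in range(it):
        L=[]
        for i in range(4):
            a,b=q[i],q[(i+1)%4]; l=np.linalg.norm(b-a); u=(b-a)/l; s=(P-a)@u/l; d=abs((P-a)@[-u[1],u[0]])
            S=P[(s>.15)&(s<.85)&(d<.08*l+4)]; L.append(cv2.fitLine(S.astype(np.float32),cv2.DIST_HUBER,0,.01,.01).ravel())
        q=np.array([np.cross([*L[i-1][:2],0],[0,0,0])[:2] if 0 else
            L[i-1][2:]+L[i-1][:2]*np.linalg.solve(np.c_[L[i-1][:2],-L[i][:2]],L[i][2:]-L[i-1][2:])[0] for i in range(4)])
    return q
def guard(n,box,im):
    b=big(im,*box); h=cv2.cvtColor(b,cv2.COLOR_BGR2HSV)
    m=(h[...,1]<60)&(h[...,2]>(150 if n=="top" else 110))
    q=pix(quad(blob(m)),*box[:2]); return q,plane(n,q,.062)
E
python3 - <<'E'
from meas import *
t=cv2.imread("pics/top0.png"); s=cv2.imread("pics/side0.png")
for n,im,box in(("top",t,(350,172,410,230)),("side",s,(315,163,365,208))):
    q,P=guard(n,box,im); e=np.roll(P,-1,0)-P
    print(n,"guard",q.round(1).tolist(),"c",P.mean(0).round(4),"sides",np.linalg.norm(e,axis=1).round(4),"ang",(np.degrees(np.arctan2(e[:,1],e[:,0]))%90).round(1))
# stake
for n,im,box in(("top",t,(228,210,256,242)),("side",s,(344,258,375,292))):
    b=big(im,*box); h=cv2.cvtColor(b,cv2.COLOR_BGR2HSV); m=(h[...,1]<70)&(h[...,2]>80)
    c=blob(m); r=cv2.minAreaRect(c)
    print(n,"rect px",pix(r[0],*box[:2]),np.array(r[1])/8,r[2])
    B=cv2.boxPoints(r); Q=pix(B,*box[:2]); P=plane(n,Q,.03); e=np.roll(P,-1,0)-P
    print(" c",P.mean(0).round(4),np.linalg.norm(e,axis=1).round(4),np.degrees(np.arctan2(e[:,1],e[:,0])).round(1))
a=big(t,225,207,259,245,10);b=big(s,342,256,377,294,10)
a=cv2.copyMakeBorder(a,0,0,0,10,cv2.BORDER_CONSTANT);cv2.imwrite("pics/stk.png",np.hstack([a,b]))
E
```

```text
top guard [[356.1, 184.5], [393.7, 176.4], [403.6, 213.5], [365.5, 222.2]] c [ 0.6094 -0.1885  0.062 ] sides [0.1127 0.1127 0.1126 0.1131] ang [16.3 16.3 16.4 16.4]
side guard [[319.9, 170.6], [353.5, 167.4], [360.3, 186.2], [325.5, 189.7]] c [ 0.6104 -0.1878  0.062 ] sides [0.1152 0.1157 0.1125 0.1158] ang [16.5 16.1 16.5 17.4]
top rect px [[241.26250267 225.66250038]] [12.07476711 20.23641396] 26.56505012512207
 c [0.5112 0.2075 0.03  ] [0.059  0.036  0.0588 0.0357] [ -21.1 -112.7  158.7   67.5]
side rect px [[359.45472717 273.94838524]] [23.3754425  18.98205376] 20.98489761352539
 c [0.5118 0.2138 0.03  ] [0.0698 0.0657 0.0678 0.0627] [-99.1 157.1  78.7 -21.7]
```

View pics/stk.png

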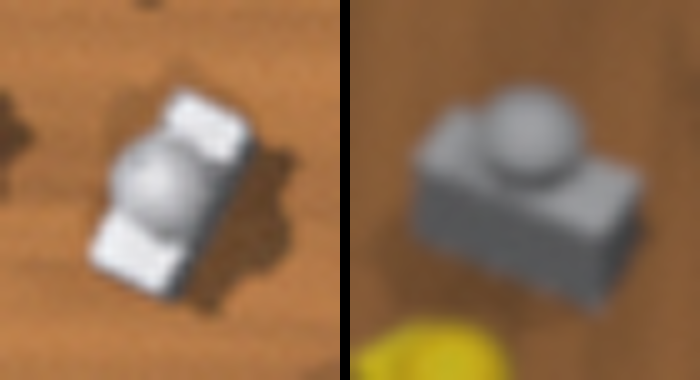

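The crop shows the stake's dome at top (240.8,225.8) and side (360.3,269.7), with the white end faces of the foot visible on both sides of it. I'll triangulate the dome and get the axis from the bright foot-top mask.

Run:
```python
from meas import *
f=lambda p,o:(np.array(p,float)+.5)/10-.5+o
ut=f([158,187],[225,207]);us=f([183,137],[342,256])
for z in(.039,.043): print(z,plane("top",[ut],z),plane("side",[us],z))
o1,d1=ray("top",[ut]);o2,d2=ray("side",[us])
A=np.c_[d1[0],-d2[0]];k=np.linalg.lstsq(A,o2-o1,rcond=None)[0];print("tri",o1+d1[0]*k[0],o2+d2[0]*k[1])
tc=f([[180,88],[253,133],[172,298],[88,255]],[225,207])
sc=f([[452-350,107],[642-350,178],[600-350,228],[412-350,163]],[342,256])
for n,c in(("top",tc),("side",sc)):
    P=plane(n,c,.03);e=np.roll(P,-1,0)-P
    print(n,P.round(4).tolist(),P.mean(0),np.linalg.norm(e,axis=1),np.degrees(np.arctan2(e[:,1],e[:,0])))
t=cv2.imread("pics/top0.png");b=big(t,228,210,256,242);h=cv2.cvtColor(b,cv2.COLOR_BGR2HSV)
for th in(150,175,195):
    c=blob(cv2.morphologyEx(((h[...,1]<60)&(h[...,2]>th)).astype(np.uint8),cv2.MORPH_CLOSE,np.ones((25,25))));r=cv2.minAreaRect(c)
    P=plane("top",pix(cv2.boxPoints(r),228,210),.03);e=np.roll(P,-1,0)-P
    print(th,P.mean(0),np.linalg.norm(e,axis=1),np.degrees(np.arctan2(e[:,1],e[:,0])))
s=env.read_state();R=cv2.Rodrigues(s["tcp_rot"])[0];print(R.round(3))
```

```text
0.039 [[0.51083608 0.20870036 0.039     ]] [[0.51152509 0.20628205 0.039     ]]
0.043 [[0.51024573 0.20800481 0.043     ]] [[0.5112703  0.21044406 0.043     ]]
tri [0.51056355 0.20837926 0.04084659] [0.51140024 0.20832147 0.04096003]
top [[0.5418, 0.2067, 0.03], [0.5299, 0.184, 0.03], [0.48, 0.203, 0.03], [0.4909, 0.2288, 0.03]] [0.51063659 0.20560775 0.03      ] [0.02561327 0.05344331 0.02793884 0.05551633] [-117.72489825  159.11113655   66.99530666  -23.45809831]
side [[0.5345, 0.188, 0.03], [0.4824, 0.209, 0.03], [0.4921, 0.2286, 0.03], [0.5429, 0.2104, 0.03]] [0.51298648 0.2089893  0.03      ] [0.05616015 0.021864   0.05404783 0.02393752] [ 158.06354489   63.87324812  -19.68265263 -110.60421398]
150 [0.5121737  0.20963946 0.03      ] [0.05857665 0.03066082 0.05841668 0.03043527] [ -22.08732495 -113.71415735  157.69544655   66.57582101]
175 [0.51201991 0.20899233 0.03      ] [0.0573152  0.0275982  0.0571733  0.02740031] [ -22.45498663 -114.05027307  157.35025658   66.23570628]
195 [0.51176395 0.20838934 0.03      ] [0.05498377 0.02486819 0.05486171 0.02469666] [ -22.25561163 -113.83982285  157.56842245   66.43303999]
[[-0.97   0.241 -0.   ]
 [ 0.241  0.97  -0.002]
 [-0.    -0.002 -1.   ]]
```

The manual's scale: shifts go in shares of 80 cm and turns go in shares of 180 degrees. Converting my numbers, -320 mm / 800 = -0.4, -280 mm / 800 = -0.35, 0.42 rad / 3.1416 = 0.1337.

Request:
arm_command:
  series:
    - {"tx":-0.05,"ty":-0.0375,"twist":0.0446,"fingers":1}
    - {"tx":-0.1,"ty":-0.0738,"twist":0.0891}
    - {"tx":-0.15,"ty":-0.11,"twist":0.1337}
    - {"tx":-0.2,"ty":-0.1463,"twist":0.1783}
    - {"tx":-0.25,"ty":-0.1825,"twist":0.2228}
    - {"tx":-0.3,"ty":-0.2188,"twist":0.2674}
    - {"tx":-0.35,"ty":-0.255,"twist":0.3119}
    - {"tx":-0.4,"ty":-0.2913,"twist":0.3565}

```text
$.series[0]: bad value
```

```bash
cat > go.py <<'E'
import sys; from h import *
# usage: go.py x y z yaw_deg(tool y)  -> needed tool-frame shift (mm) and twist (rad)
def need(x,y,z,yaw):
    s=env.read_state();R=cv2.Rodrigues(s["tcp_rot"])[0];d=R.T@(np.array([x,y,z])-s["tcp_pos"])*1e3
    a=np.degrees(np.arctan2(R[1,1],R[0,1]));w=(yaw-a+180)%360-180
    print("t",round(s["time_s"],2),"tcp",s["tcp_pos"].round(4),"yawY",a.round(2),"tilt",R[:2,2].round(4),"j7",s["joints"][6].round(2),"F",s["ft_force"].round(2),"Tz",s["torque"].round(3),"w",round(s["grip_width"],4),s["finger_force"])
    print("shift",d.round(1),"twist",round(-np.radians(w),4))
if len(sys.argv)>1: need(*map(float,sys.argv[1:]))
E
python3 go.py .5115 .2085 .231 -21.7
```

```text
t 0.1 tcp [0.1568 0.6302 0.2305] yawY 76.03 tilt [-0.0003 -0.0015] j7 -0.07 F [-0.08  0.65 -0.35] Tz [ 0.026  0.012 -0.001] w 0.0853 0.0
shift [-446.  -323.7    0. ] twist 1.7057
```

Converted, -320 mm / 800 = -0.4, -280 mm / 800 = -0.35, 1.12 rad / 3.1416 = 0.3565.

Request:
arm_command:
  series:
    - {"tx":-0.05,"ty":-0.0375,"tz":0,"twist":0.0446,"fingers":1}
    - {"tx":-0.1,"ty":-0.0738,"tz":0,"twist":0.0891,"fingers":1}
    - {"tx":-0.15,"ty":-0.11,"tz":0,"twist":0.1337,"fingers":1}
    - {"tx":-0.2,"ty":-0.1463,"tz":0,"twist":0.1783,"fingers":1}
    - {"tx":-0.25,"ty":-0.1825,"tz":0,"twist":0.2228,"fingers":1}
    - {"tx":-0.3,"ty":-0.2188,"tz":0,"twist":0.2674,"fingers":1}
    - {"tx":-0.35,"ty":-0.255,"tz":0,"twist":0.3119,"fingers":1}
    - {"tx":-0.4,"ty":-0.2913,"tz":0,"twist":0.3565,"fingers":1}

```text
time_s: 0.9
tcp_pos: [0.412, 0.3256, 0.2313]
tcp_rot: [-1.987, -2.433, 0.0]
ft_force: [1.1, 0.9, 0.5]
grip_width: 0.0853
finger_force: 0.0
```

```bash
python3 go.py .5115 .2085 .231 -21.7
```

```text
t 0.9 tcp [0.412  0.3256 0.2313] yawY 11.54 tilt [-0.0002  0.0001] j7 -0.43 F [1.08 0.88 0.48] Tz [ 0.038 -0.036  0.021] w 0.0853 0.0
shift [-134.7   74.1    0.2] twist 0.5802
```

Converted, -135 mm / 800 = -0.1688, 120 mm / 800 = 0.15, 0.58 rad / 3.1416 = 0.1846.

Request:
arm_command:
  series:
    - {"tx":-0.0413,"ty":0.0225,"tz":0,"twist":0.0462,"fingers":1}
    - {"tx":-0.0838,"ty":0.0463,"tz":0,"twist":0.0923,"fingers":1}
    - {"tx":-0.125,"ty":0.0688,"tz":0.025,"twist":0.1385,"fingers":1}
    - {"tx":-0.1688,"ty":0.0925,"tz":0.0625,"twist":0.1846,"fingers":1}
    - {"tx":-0.1688,"ty":0.0925,"tz":0.1125,"twist":0.1846,"fingers":1}
    - {"tx":-0.1688,"ty":0.0925,"tz":0.15,"twist":0.1846,"fingers":1}
    - {"tx":-0.1688,"ty":0.0925,"tz":0.15,"twist":0.1846,"fingers":1}
    - {"tx":-0.1688,"ty":0.0925,"tz":0.15,"twist":0.1846,"fingers":1}

```text
time_s: 1.7
tcp_pos: [0.5113, 0.2105, 0.1116]
tcp_rot: [2.595, 1.771, -0.001]
ft_force: [-0.5, 0.7, -0.1]
grip_width: 0.0855
finger_force: 0.0
```

```bash
python3 go.py .5115 .2085 .006 -21.7
python3 - <<'E'
from meas import *
s=optics.snapshot("side");t=optics.snapshot("top")
cv2.imwrite("pics/near.png",np.hstack([big(t,200,180,290,260,4),big(s,310,220,410,300,4)]))
E
```

```text
t 1.7 tcp [0.5113 0.2105 0.1116] yawY -21.36 tilt [-0.0005 -0.0005] j7 -0.54 F [-0.46  0.75 -0.08] Tz [ 0.028 -0.047 -0.033] w 0.0855 0.0
shift [ -1.7   0.9 105.6] twist 0.0059
```

View pics/near.png

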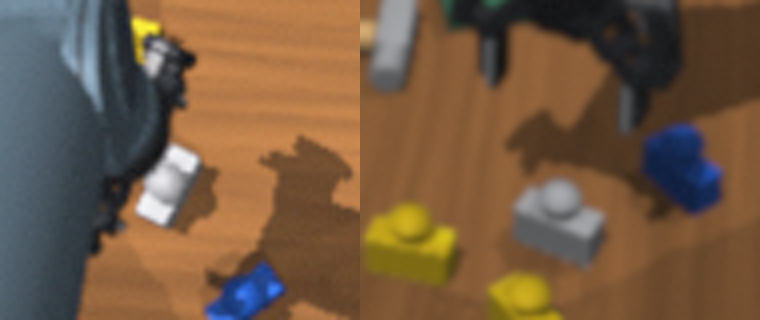

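The hand is centred over the grey stake, with the fingers at both ends of its long axis. The neighbours are clear, so I'll descend.

Converted, 105 mm / 800 = 0.1313, 100 mm / 800 = 0.125, 0.006 rad / 3.1416 = 0.0019.

Request:
arm_command:
  series:
    - {"tx":-0.0025,"ty":0.0013,"tz":0.0375,"twist":0.0019,"fingers":1}
    - {"tx":-0.0025,"ty":0.0013,"tz":0.075,"twist":0.0019,"fingers":1}
    - {"tx":-0.0025,"ty":0.0013,"tz":0.1063,"twist":0.0019,"fingers":1}
    - {"tx":-0.0025,"ty":0.0013,"tz":0.125,"twist":0.0019,"fingers":1}
    - {"tx":-0.0025,"ty":0.0013,"tz":0.1313,"twist":0.0019,"fingers":1}
    - {"tx":-0.0025,"ty":0.0013,"tz":0.1313,"twist":0.0019,"fingers":1}

```text
time_s: 2.4
tcp_pos: [0.5121, 0.2086, 0.0069]
tcp_rot: [2.6, 1.763, 0.001]
ft_force: [0.5, 0.7, 0.5]
grip_width: 0.0851
finger_force: 0.0
```

Request:
arm_command:
  series:
    - {"tx":0,"ty":0,"tz":0,"twist":0,"fingers":-0.2}
    - {"tx":0,"ty":0,"tz":0,"twist":0,"fingers":-0.2}
    - {"tx":0,"ty":0,"tz":0,"twist":0,"fingers":-0.2}
    - {"tx":0,"ty":0,"tz":0,"twist":0,"fingers":-0.2}
    - {"tx":0,"ty":0,"tz":0,"twist":0,"fingers":-0.2}
    - {"tx":0,"ty":0,"tz":0,"twist":0,"fingers":-0.2}
  squeeze: 40

```text
time_s: 3.0
tcp_pos: [0.512, 0.2088, 0.0076]
tcp_rot: [-2.6, -1.763, -0.002]
ft_force: [-2.7, -0.1, 6.2]
grip_width: 0.0549
finger_force: 42.3
```

```bash
python3 go.py .5115 .2085 .006 -21.7
```

```text
t 3.0 tcp [0.512  0.2088 0.0076] yawY -21.71 tilt [0.0008 0.0011] j7 -0.47 F [-2.67 -0.1   6.16] Tz [ 0.026  0.453 -0.012] w 0.0549 42.34075963497162
shift [-0.5 -0.3  1.6] twist -0.0002
```

Converted, -120 mm / 800 = -0.15, -105 mm / 800 = -0.1313.

Request:
arm_command:
  series:
    - {"tx":0,"ty":0,"tz":-0.0188,"twist":0,"fingers":-0.2}
    - {"tx":0,"ty":0,"tz":-0.0563,"twist":0,"fingers":-0.2}
    - {"tx":0,"ty":0,"tz":-0.1,"twist":0,"fingers":-0.2}
    - {"tx":0,"ty":0,"tz":-0.1313,"twist":0,"fingers":-0.2}
    - {"tx":0,"ty":0,"tz":-0.15,"twist":0,"fingers":-0.2}
    - {"tx":0,"ty":0,"tz":-0.15,"twist":0,"fingers":-0.2}

```text
time_s: 3.6
tcp_pos: [0.5127, 0.2088, 0.1285]
tcp_rot: [2.6, 1.763, 0.006]
ft_force: [0.4, 0.6, -4.5]
grip_width: 0.0549
finger_force: 46.1
```

```bash
python3 go.py .5809 -.0891 .126 16.3
```

```text
t 3.6 tcp [0.5127 0.2088 0.1285] yawY -21.71 tilt [0.0033 0.002 ] j7 -0.55 F [ 0.36  0.62 -4.5 ] Tz [ 0.013 -0.063  0.022] w 0.0549 46.11091732978821
shift [-251.6  173.6    2.1] twist -0.6635
```

Converted, -251 mm / 800 = -0.3138, 173 mm / 800 = 0.2163, -0.6635 rad / 3.1416 = -0.2112.

Request:
arm_command:
  series:
    - {"tx":-0.0388,"ty":0.0263,"tz":0,"twist":-0.0264,"fingers":-0.2}
    - {"tx":-0.0788,"ty":0.0538,"tz":0,"twist":-0.0528,"fingers":-0.2}
    - {"tx":-0.1175,"ty":0.0813,"tz":0,"twist":-0.0796,"fingers":-0.2}
    - {"tx":-0.1575,"ty":0.1088,"tz":0,"twist":-0.1057,"fingers":-0.2}
    - {"tx":-0.1963,"ty":0.135,"tz":0,"twist":-0.1321,"fingers":-0.2}
    - {"tx":-0.2363,"ty":0.1625,"tz":0,"twist":-0.1592,"fingers":-0.2}
    - {"tx":-0.275,"ty":0.19,"tz":0,"twist":-0.1846,"fingers":-0.2}
    - {"tx":-0.3138,"ty":0.2163,"tz":0,"twist":-0.2112,"fingers":-0.2}

```text
time_s: 4.4
tcp_pos: [0.5784, -0.0903, 0.1246]
tcp_rot: [-1.878, -2.515, 0.002]
ft_force: [0.4, -0.0, -4.5]
grip_width: 0.0554
finger_force: 46.0
```

Converted, 40 mm / 800 = 0.05, 20 mm / 800 = 0.025.

Request:
arm_command:
  series:
    - {"tx":0,"ty":0,"tz":0.025,"twist":0,"fingers":-0.2}
    - {"tx":0,"ty":0,"tz":0.05,"twist":0,"fingers":-0.2}
    - {"tx":0,"ty":0,"tz":0.05,"twist":0,"fingers":-0.2}
    - {"tx":0,"ty":0,"tz":0.05,"twist":0,"fingers":-0.2}

```text
time_s: 4.8
tcp_pos: [0.5784, -0.0886, 0.0853]
tcp_rot: [-1.882, -2.512, 0.002]
ft_force: [0.2, -0.2, -3.7]
grip_width: 0.0551
finger_force: 45.9
```

```bash
python3 go.py .5809 -.0891 .029 16.3;  python3 - <<'E'
from meas import *
s=optics.snapshot("side");t=optics.snapshot("top")
cv2.imwrite("pics/near2.png",np.hstack([big(t,310,165,400,245,4),big(s,290,150,390,230,4)]))
E
```

```text
t 4.8 tcp [ 0.5784 -0.0886  0.0853] yawY 16.32 tilt [-0.0026  0.0003] j7 0.56 F [ 0.18 -0.19 -3.71] Tz [-0.007  0.008 -0.009] w 0.0551 45.93582093715668
shift [-1.2  2.4 56.3] twist 0.0004
```

View pics/near2.png

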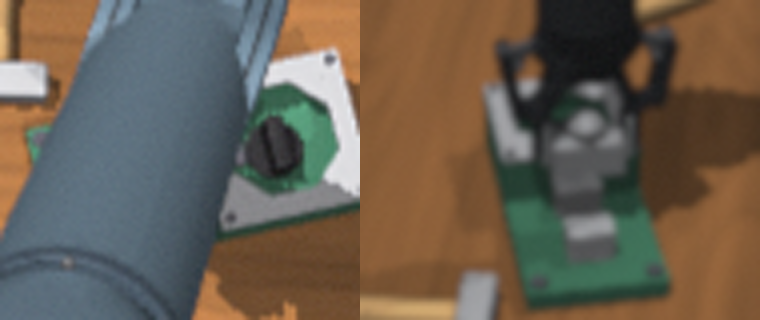

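The top view is blocked by the arm, though the knob at crop (270,145) is visible. The side view shows the stake hovering squarely over the jaw gap at crop (585,145). I'll correct the small offset and descend in stages.

Request:
arm_command:
  series:
    - {"tx":-0.0015,"ty":0.003,"tz":0.0125,"twist":0,"fingers":-0.2}
    - {"tx":-0.0015,"ty":0.003,"tz":0.025,"twist":0,"fingers":-0.2}
    - {"tx":-0.0015,"ty":0.003,"tz":0.0338,"twist":0,"fingers":-0.2}
    - {"tx":-0.0015,"ty":0.003,"tz":0.0338,"twist":0,"fingers":-0.2}

```text
time_s: 5.3
tcp_pos: [0.5809, -0.0891, 0.0578]
tcp_rot: [-1.882, -2.512, 0.002]
ft_force: [-0.6, 1.0, -5.0]
grip_width: 0.0552
finger_force: 45.9
```

```bash
python3 go.py .5809 -.0891 .029 16.3;  python3 - <<'E'
from meas import *
s=optics.snapshot("side")
cv2.imwrite("pics/near3.png",big(s,300,150,380,230,8)[:600])
E
```

```text
t 5.3 tcp [ 0.5809 -0.0891  0.0578] yawY 16.31 tilt [-0.0027  0.0003] j7 0.57 F [-0.64  0.97 -5.  ] Tz [-0.008 -0.009  0.029] w 0.0552 45.89511036872864
shift [-0.   0.1 28.8] twist 0.0002
```

View pics/near3.png

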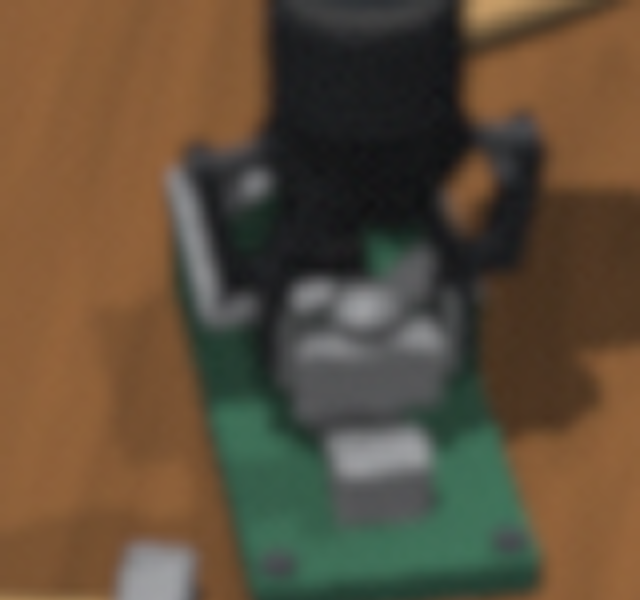

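The side view shows the stake at crop (370,350), hovering just behind the anvil (380,470) and clear of it. Continue down gently.

Request:
arm_command:
  series:
    - {"tx":0,"ty":0,"tz":0.0088,"twist":0,"fingers":-0.2}
    - {"tx":0,"ty":0,"tz":0.0175,"twist":0,"fingers":-0.2}
    - {"tx":0,"ty":0,"tz":0.025,"twist":0,"fingers":-0.2}
    - {"tx":0,"ty":0,"tz":0.0313,"twist":0,"fingers":-0.2}
    - {"tx":0,"ty":0,"tz":0.0338,"twist":0,"fingers":-0.2}
    - {"tx":0,"ty":0,"tz":0.0338,"twist":0,"fingers":-0.2}

```text
time_s: 5.95
tcp_pos: [0.5819, -0.0894, 0.0319]
tcp_rot: [-1.884, -2.514, 0.001]
ft_force: [-0.0, 1.0, -4.8]
grip_width: 0.0549
finger_force: 46.0
```

```bash
python3 go.py .5809 -.0891 .029 16.3
```

```text
t 5.95 tcp [ 0.5819 -0.0894  0.0319] yawY 16.3 tilt [-0.0006  0.    ] j7 0.58 F [-0.    1.03 -4.82] Tz [-0.019  0.001 -0.009] w 0.0549 45.973262786865234
shift [ 0.5 -0.8  2.9] twist 0.0001
```

Still hanging free, with no side load on the jaws. I'll feel for the bed.

Converted, 3.5 mm / 800 = 0.0044, 3 mm / 800 = 0.0038.

Request:
arm_command:
  series:
    - {"tx":0.0006,"ty":-0.001,"tz":0.0025,"twist":0,"fingers":-0.2}
    - {"tx":0.0006,"ty":-0.001,"tz":0.0038,"twist":0,"fingers":-0.2}
    - {"tx":0.0006,"ty":-0.001,"tz":0.0044,"twist":0,"fingers":-0.2}

```text
time_s: 6.25
tcp_pos: [0.5812, -0.0891, 0.0288]
tcp_rot: [1.884, 2.514, 0.0]
ft_force: [0.4, -0.7, -4.1]
grip_width: 0.0552
finger_force: 46.0
```

```bash
python3 go.py .5809 -.0891 .029 16.3
```

```text
t 6.25 tcp [ 0.5812 -0.0891  0.0288] yawY 16.31 tilt [0.0001 0.    ] j7 0.59 F [ 0.4  -0.69 -4.14] Tz [-0.016 -0.02  -0.024] w 0.0552 45.973684787750244
shift [ 0.1 -0.3 -0.2] twist 0.0001
```

Converted, 1.4 mm / 800 = 0.0018, 0.7 mm / 800 = 0.0009.

Request:
arm_command:
  series:
    - {"tx":0,"ty":0,"tz":0.0009,"twist":0,"fingers":-0.2}
    - {"tx":0,"ty":0,"tz":0.0018,"twist":0,"fingers":-0.2}
    - {"tx":0,"ty":0,"tz":0.0018,"twist":0,"fingers":-0.2}

```text
time_s: 6.55
tcp_pos: [0.5813, -0.0891, 0.0276]
tcp_rot: [1.884, 2.514, 0.0]
ft_force: [-1.2, -0.1, -0.5]
grip_width: 0.0551
finger_force: 46.2
```

Bed contact felt. Release and lift.

Converted, -110 mm / 800 = -0.1375, -90 mm / 800 = -0.1125.

Request:
arm_command:
  series:
    - {"tx":0,"ty":0,"tz":0.0003,"twist":0,"fingers":0.6}
    - {"tx":0,"ty":0,"tz":0.0003,"twist":0,"fingers":0.8}
    - {"tx":0,"ty":0,"tz":0.0003,"twist":0,"fingers":0.8}
    - {"tx":0,"ty":0,"tz":0.0003,"twist":0,"fingers":0.8}
    - {"tx":0,"ty":0,"tz":-0.0188,"twist":0,"fingers":0.8}
    - {"tx":0,"ty":0,"tz":-0.0625,"twist":0,"fingers":0.8}
    - {"tx":0,"ty":0,"tz":-0.1125,"twist":0,"fingers":0.8}
    - {"tx":0,"ty":0,"tz":-0.1375,"twist":0,"fingers":0.8}

```text
time_s: 7.35
tcp_pos: [0.583, -0.0897, 0.1418]
tcp_rot: [1.882, 2.51, 0.004]
ft_force: [0.4, -0.3, 0.2]
grip_width: 0.0769
finger_force: 0.0
```

```bash
python3 go.py .6098 -.188 .137 106.3
```

```text
t 7.35 tcp [ 0.583  -0.0897  0.1418] yawY 16.28 tilt [ 0.0051 -0.0005] j7 0.54 F [ 0.37 -0.3   0.19] Tz [ 0.075 -0.032 -0.006] w 0.0769 0.0
shift [-101.9   -1.8    5. ] twist -1.5712
```

Converted, -102 mm / 800 = -0.1275, -95 mm / 800 = -0.1188, -1.12 rad / 3.1416 = -0.3565.

Request:
arm_command:
  series:
    - {"tx":-0.0125,"ty":0,"tz":0,"twist":-0.0446,"fingers":-0.25}
    - {"tx":-0.025,"ty":0,"tz":0,"twist":-0.0891,"fingers":-0.25}
    - {"tx":-0.0438,"ty":0,"tz":0,"twist":-0.1337,"fingers":-0.25}
    - {"tx":-0.0625,"ty":-0.0013,"tz":0,"twist":-0.1783,"fingers":-0.25}
    - {"tx":-0.0813,"ty":-0.0013,"tz":0,"twist":-0.2228,"fingers":-0.25}
    - {"tx":-0.1,"ty":-0.0013,"tz":0,"twist":-0.2674,"fingers":-0.25}
    - {"tx":-0.1188,"ty":-0.0025,"tz":0,"twist":-0.3119,"fingers":-0.25}
    - {"tx":-0.1275,"ty":-0.0025,"tz":0,"twist":-0.3565,"fingers":-0.25}

```text
time_s: 8.15
tcp_pos: [0.608, -0.19, 0.1387]
tcp_rot: [0.255, 3.13, -0.003]
ft_force: [0.6, -0.5, -1.1]
grip_width: 0.0318
finger_force: 0.0
```

```bash
python3 go.py .6098 -.188 .12 106.3
```

```text
t 8.15 tcp [ 0.608  -0.19    0.1387] yawY 80.68 tilt [ 0.001  -0.0019] j7 1.65 F [ 0.6  -0.48 -1.07] Tz [-0.056  0.     0.019] w 0.0318 0.0
shift [-1.4  2.3 18.7] twist -0.4471
```

Converted, 18 mm / 800 = 0.0225, 2.3 mm / 800 = 0.0029, -0.447 rad / 3.1416 = -0.1423.

Request:
arm_command:
  series:
    - {"tx":-0.0018,"ty":0.0029,"tz":0,"twist":-0.0446,"fingers":-0.25}
    - {"tx":-0.0018,"ty":0.0029,"tz":0.0125,"twist":-0.0891,"fingers":-0.25}
    - {"tx":-0.0018,"ty":0.0029,"tz":0.0225,"twist":-0.1337,"fingers":-0.25}
    - {"tx":-0.0018,"ty":0.0029,"tz":0.0225,"twist":-0.1423,"fingers":-0.25}
    - {"tx":-0.0018,"ty":0.0029,"tz":0.0225,"twist":-0.1423,"fingers":-0.25}
    - {"tx":-0.0018,"ty":0.0029,"tz":0.0225,"twist":-0.1423,"fingers":-0.25}

```text
time_s: 8.75
tcp_pos: [0.61, -0.1858, 0.1204]
tcp_rot: [-0.435, 3.11, -0.001]
ft_force: [-0.1, 0.2, -0.5]
grip_width: 0.0322
finger_force: 0.0
```

```bash
python3 go.py .6098 -.188 .031 106.3;  python3 - <<'E'
from meas import *
s=optics.snapshot("side");t=optics.snapshot("top")
cv2.imwrite("pics/near4.png",np.hstack([big(t,310,165,400,245,4),big(s,290,150,390,230,4)]))
E
```

```text
t 8.75 tcp [ 0.61   -0.1858  0.1204] yawY 105.92 tilt [ 0.0011 -0.0006] j7 2.02 F [-0.06  0.24 -0.55] Tz [-0.016  0.018  0.03 ] w 0.0322 0.0
shift [ 0.9 -2.  89.4] twist -0.0066
```

View pics/near4.png

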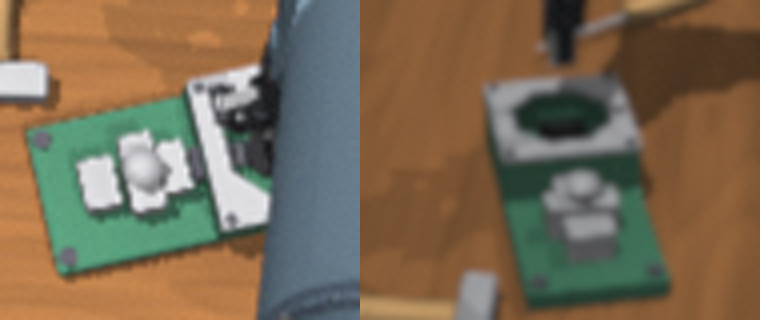

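The stake stands between the jaws at top crop (145,170), square and centred. The hand is over the guard opening. I'll descend into it in two stages.

Converted, 55 mm / 800 = 0.0688, 50 mm / 800 = 0.0625, -0.007 rad / 3.1416 = -0.0022.

Request:
arm_command:
  series:
    - {"tx":0.0011,"ty":-0.0025,"tz":0.0188,"twist":-0.0022,"fingers":-0.25}
    - {"tx":0.0011,"ty":-0.0025,"tz":0.0375,"twist":-0.0022,"fingers":-0.25}
    - {"tx":0.0011,"ty":-0.0025,"tz":0.0525,"twist":-0.0022,"fingers":-0.25}
    - {"tx":0.0011,"ty":-0.0025,"tz":0.0625,"twist":-0.0022,"fingers":-0.25}
    - {"tx":0.0011,"ty":-0.0025,"tz":0.0688,"twist":-0.0022,"fingers":-0.25}
    - {"tx":0.0011,"ty":-0.0025,"tz":0.0688,"twist":-0.0022,"fingers":-0.25}

```text
time_s: 9.45
tcp_pos: [0.6088, -0.1875, 0.0634]
tcp_rot: [0.45, -3.108, -0.001]
ft_force: [-0.5, 0.8, -0.3]
grip_width: 0.0319
finger_force: 0.0
```

```bash
python3 go.py .6098 -.188 .031 106.3
```

```text
t 9.45 tcp [ 0.6088 -0.1875  0.0634] yawY 106.48 tilt [-0.0014  0.0004] j7 2.02 F [-0.45  0.77 -0.25] Tz [-0.009 -0.008  0.019] w 0.0319 0.0
shift [-0.9 -0.8 32.4] twist 0.0032
```

Converted, 32 mm / 800 = 0.04, 29 mm / 800 = 0.0363.

Request:
arm_command:
  series:
    - {"tx":-0.0011,"ty":-0.001,"tz":0.01,"twist":0,"fingers":-0.25}
    - {"tx":-0.0011,"ty":-0.001,"tz":0.02,"twist":0,"fingers":-0.25}
    - {"tx":-0.0011,"ty":-0.001,"tz":0.03,"twist":0,"fingers":-0.25}
    - {"tx":-0.0011,"ty":-0.001,"tz":0.0363,"twist":0,"fingers":-0.25}
    - {"tx":-0.0011,"ty":-0.001,"tz":0.04,"twist":0,"fingers":-0.25}
    - {"tx":-0.0011,"ty":-0.001,"tz":0.04,"twist":0,"fingers":-0.25}

```text
time_s: 10.05
tcp_pos: [0.6101, -0.1881, 0.0319]
tcp_rot: [0.45, -3.108, -0.001]
ft_force: [0.3, 1.1, 0.7]
grip_width: 0.0317
finger_force: 0.0
```

```bash
python3 go.py .6098 -.188 .031 106.3
```

```text
t 10.05 tcp [ 0.6101 -0.1881  0.0319] yawY 106.49 tilt [-0.0008  0.0002] j7 2.02 F [0.28 1.06 0.72] Tz [0.018 0.006 0.009] w 0.0317 0.0
shift [0.3 0.2 0.9] twist 0.0033
```

Request:
arm_command:
  series:
    - {"tx":0,"ty":0,"tz":0,"twist":0,"fingers":-0.9}
    - {"tx":0,"ty":0,"tz":0,"twist":0,"fingers":-0.9}
    - {"tx":0,"ty":0,"tz":0,"twist":0,"fingers":-0.9}
    - {"tx":0,"ty":0,"tz":0,"twist":0,"fingers":-0.9}
    - {"tx":0,"ty":0,"tz":0,"twist":0,"fingers":-0.9}
  squeeze: 50

```text
time_s: 10.55
tcp_pos: [0.61, -0.1861, 0.0328]
tcp_rot: [0.451, -3.108, -0.004]
ft_force: [-2.1, 4.6, 3.8]
grip_width: 0.0129
finger_force: 49.9
```

```bash
python3 go.py .6098 -.188 .031 106.3
```

```text
t 10.55 tcp [ 0.61   -0.1861  0.0328] yawY 106.52 tilt [-0.0013  0.0025] j7 2.02 F [-2.08  4.57  3.8 ] Tz [ 0.977  0.566 -0.152] w 0.0129 49.93601202964783
shift [ 0.7 -1.8  1.8] twist 0.0038
```

The bar is gripped (13 mm opening). I'll re-centre on it to relieve the side load and start turning.

Converted, 2 mm / 800 = 0.0025, 0.24 rad / 3.1416 = 0.0764.

Request:
arm_command:
  series:
    - {"tx":0,"ty":0.0025,"tz":0,"twist":0,"fingers":-0.9}
    - {"tx":0,"ty":0.0025,"tz":0,"twist":0,"fingers":-0.9}
    - {"tx":0,"ty":0.0025,"tz":0,"twist":0.0127,"fingers":-0.9}
    - {"tx":0,"ty":0.0025,"tz":0,"twist":0.0255,"fingers":-0.9}
    - {"tx":0,"ty":0.0025,"tz":0,"twist":0.0382,"fingers":-0.9}
    - {"tx":0,"ty":0.0025,"tz":0,"twist":0.0509,"fingers":-0.9}
    - {"tx":0,"ty":0.0025,"tz":0,"twist":0.0637,"fingers":-0.9}
    - {"tx":0,"ty":0.0025,"tz":0,"twist":0.0764,"fingers":-0.9}

```text
time_s: 11.35
tcp_pos: [0.61, -0.1863, 0.0328]
tcp_rot: [-0.074, 3.141, -0.0]
ft_force: [-1.0, 1.6, 3.5]
grip_width: 0.013
finger_force: 49.7
```

```bash
python3 go.py .61 -.1861 .0328 106.5
```

```text
t 11.35 tcp [ 0.61   -0.1863  0.0328] yawY 92.7 tilt [ 0.0002 -0.0001] j7 1.82 F [-1.03  1.6   3.46] Tz [0.23  0.359 0.211] w 0.013 49.73883390426636
shift [-0.   0.2  0. ] twist -0.2409
```

Converted, 0.04 rad / 3.1416 = 0.0127.

Request:
arm_command:
  series:
    - {"tx":0,"ty":0,"tz":0,"twist":0.0127,"fingers":-0.9}
    - {"tx":0,"ty":0,"tz":0,"twist":0.0255,"fingers":-0.9}
    - {"tx":0,"ty":0,"tz":0,"twist":0.0382,"fingers":-0.9}
    - {"tx":0,"ty":0,"tz":0,"twist":0.0509,"fingers":-0.9}
    - {"tx":0,"ty":0,"tz":0,"twist":0.0637,"fingers":-0.9}
    - {"tx":0,"ty":0,"tz":0,"twist":0.0764,"fingers":-0.9}

```text
time_s: 11.95
tcp_pos: [0.61, -0.1866, 0.0328]
tcp_rot: [0.303, 3.127, -0.001]
ft_force: [-1.6, 1.3, 3.5]
grip_width: 0.0127
finger_force: 49.7
```

```bash
python3 go.py .61 -.1861 .0328 106.5
```

```text
t 11.95 tcp [ 0.61   -0.1866  0.0328] yawY 78.93 tilt [ 0.0002 -0.0005] j7 1.64 F [-1.64  1.29  3.51] Tz [0.099 0.389 0.166] w 0.0127 49.70000445842743
shift [0.  0.5 0. ] twist -0.4811
```

Converted, 0.1 rad / 3.1416 = 0.0318.

Request:
arm_command:
  series:
    - {"tx":0,"ty":0,"tz":0,"twist":0.0064,"fingers":-0.9}
    - {"tx":0,"ty":0,"tz":0,"twist":0.0127,"fingers":-0.9}
    - {"tx":0,"ty":0,"tz":0,"twist":0.0191,"fingers":-0.9}
    - {"tx":0,"ty":0,"tz":0,"twist":0.0255,"fingers":-0.9}
    - {"tx":0,"ty":0,"tz":0,"twist":0.0318,"fingers":-0.9}

```text
time_s: 12.45
tcp_pos: [0.6099, -0.1866, 0.0328]
tcp_rot: [0.458, 3.108, -0.001]
ft_force: [-2.7, 0.4, 5.5]
grip_width: 0.0132
finger_force: 50.0
```

```bash
python3 go.py .61 -.1861 .0328 106.5
```

```text
t 12.45 tcp [ 0.6099 -0.1866  0.0328] yawY 73.21 tilt [ 0.0002 -0.0004] j7 1.56 F [-2.69  0.37  5.52] Tz [0.033 0.531 0.208] w 0.0132 49.994818568229675
shift [0.1 0.5 0. ] twist -0.5809
```

Converted, 0.08 rad / 3.1416 = 0.0255.

Request:
arm_command:
  series:
    - {"tx":0,"ty":0,"tz":0,"twist":0.0064,"fingers":-0.9}
    - {"tx":0,"ty":0,"tz":0,"twist":0.0127,"fingers":-0.9}
    - {"tx":0,"ty":0,"tz":0,"twist":0.0191,"fingers":-0.9}
    - {"tx":0,"ty":0,"tz":0,"twist":0.0255,"fingers":-0.9}

```text
time_s: 12.85
tcp_pos: [0.6099, -0.1868, 0.0328]
tcp_rot: [0.583, 3.087, -0.001]
ft_force: [-2.2, 0.2, 5.1]
grip_width: 0.0129
finger_force: 50.0
```

```bash
python3 go.py .61 -.1861 .0328 106.5
```

```text
t 12.85 tcp [ 0.6099 -0.1868  0.0328] yawY 68.62 tilt [ 0.0002 -0.0005] j7 1.5 F [-2.24  0.22  5.08] Tz [-0.029  0.642  0.208] w 0.0129 50.02175688743591
shift [0.1 0.7 0. ] twist -0.6611
```

Converted, 0.08 rad / 3.1416 = 0.0255.

Request:
arm_command:
  series:
    - {"tx":0,"ty":0,"tz":0,"twist":0.0064,"fingers":-0.9}
    - {"tx":0,"ty":0,"tz":0,"twist":0.0127,"fingers":-0.9}
    - {"tx":0,"ty":0,"tz":0,"twist":0.0191,"fingers":-0.9}
    - {"tx":0,"ty":0,"tz":0,"twist":0.0255,"fingers":-0.9}

```text
time_s: 13.25
tcp_pos: [0.6099, -0.1868, 0.0328]
tcp_rot: [0.706, 3.061, -0.001]
ft_force: [-2.9, 0.7, 5.0]
grip_width: 0.0132
finger_force: 50.0
```

```bash
python3 go.py .61 -.1861 .0328 106.5
```

```text
t 13.25 tcp [ 0.6099 -0.1868  0.0328] yawY 64.04 tilt [ 0.0001 -0.0006] j7 1.43 F [-2.92  0.67  5.05] Tz [-0.017  0.593  0.151] w 0.0132 50.030935406684875
shift [0.2 0.7 0. ] twist -0.741
```

Converted, 0.06 rad / 3.1416 = 0.0191.

Request:
arm_command:
  series:
    - {"tx":0,"ty":0,"tz":0,"twist":0.0064,"fingers":-0.9}
    - {"tx":0,"ty":0,"tz":0,"twist":0.0127,"fingers":-0.9}
    - {"tx":0,"ty":0,"tz":0,"twist":0.0191,"fingers":-0.9}

```text
time_s: 13.55
tcp_pos: [0.6098, -0.1869, 0.0328]
tcp_rot: [0.797, 3.039, -0.001]
ft_force: [-3.0, -0.8, 5.8]
grip_width: 0.0131
finger_force: 50.0
```

```bash
python3 go.py .61 -.1861 .0328 106.5
```

```text
t 13.55 tcp [ 0.6098 -0.1869  0.0328] yawY 60.6 tilt [ 0.     -0.0006] j7 1.39 F [-3.04 -0.82  5.76] Tz [-0.077  0.608  0.2  ] w 0.0131 50.037047266960144
shift [0.2 0.8 0. ] twist -0.8011
```

```bash
cat > tq.py <<'E'
from h import *
s=env.read_state();R=cv2.Rodrigues(s["tcp_rot"])[0]
print("t",round(s["time_s"],2),"knob",round(np.radians(106.5)-np.arctan2(R[1,1],R[0,1]),3),"Tz",s["torque"][2].round(3),"j7",s["joint_torque"][6].round(3),"F",s["ft_force"].round(1))
E
python3 tq.py
```

```text
t 13.55 knob 0.801 Tz 0.2 j7 -0.004 F [-3.  -0.8  5.8]
```

Converted, 0.04 rad / 3.1416 = 0.0127.

Request:
arm_command:
  series:
    - {"tx":0,"ty":0,"tz":0,"twist":0.0064,"fingers":-0.9}
    - {"tx":0,"ty":0,"tz":0,"twist":0.0127,"fingers":-0.9}

```text
time_s: 13.75
tcp_pos: [0.6098, -0.187, 0.0328]
tcp_rot: [0.858, 3.022, -0.001]
ft_force: [-3.3, 0.8, 5.8]
grip_width: 0.0129
finger_force: 50.0
```

```bash
python3 tq.py
```

```text
t 13.75 knob 0.841 Tz 0.208 j7 -0.005 F [-3.3  0.8  5.8]
```

Converted, 0.04 rad / 3.1416 = 0.0127.

Request:
arm_command:
  series:
    - {"tx":0,"ty":0,"tz":0,"twist":0.0064,"fingers":-0.9}
    - {"tx":0,"ty":0,"tz":0,"twist":0.0127,"fingers":-0.9}

```text
time_s: 13.95
tcp_pos: [0.6098, -0.187, 0.0328]
tcp_rot: [0.918, 3.004, -0.001]
ft_force: [-3.8, -0.7, 5.6]
grip_width: 0.0131
finger_force: 50.0
```

```bash
python3 tq.py
```

```text
t 13.95 knob 0.881 Tz 0.271 j7 -0.005 F [-3.8 -0.7  5.6]
```

Converted, 0.04 rad / 3.1416 = 0.0127.

Request:
arm_command:
  series:
    - {"tx":0,"ty":0,"tz":0,"twist":0.0064,"fingers":-0.9}
    - {"tx":0,"ty":0,"tz":0,"twist":0.0127,"fingers":-0.9}

```text
time_s: 14.15
tcp_pos: [0.6097, -0.187, 0.0328]
tcp_rot: [0.978, 2.985, -0.001]
ft_force: [-2.8, -0.7, 5.5]
grip_width: 0.013
finger_force: 50.1
```

```bash
python3 tq.py
```

```text
t 14.15 knob 0.921 Tz 0.262 j7 -0.005 F [-2.8 -0.7  5.5]
```

Converted, 0.02 rad / 3.1416 = 0.0064.

Request:
arm_command:
  series:
    - {"tx":0,"ty":0,"tz":0,"twist":0.0064,"fingers":-0.9}

```text
time_s: 14.25
tcp_pos: [0.6097, -0.1871, 0.0328]
tcp_rot: [1.008, 2.975, -0.001]
ft_force: [-2.7, -0.2, 5.1]
grip_width: 0.0128
finger_force: 50.1
```

```bash
python3 tq.py
```

```text
t 14.25 knob 0.941 Tz 0.224 j7 -0.005 F [-2.7 -0.2  5.1]
```

Converted, 0.02 rad / 3.1416 = 0.0064.

Request:
arm_command:
  series:
    - {"tx":0,"ty":0,"tz":0,"twist":0.0064,"fingers":-0.9}

```text
time_s: 14.35
tcp_pos: [0.6097, -0.1871, 0.0328]
tcp_rot: [1.038, 2.965, -0.001]
ft_force: [-2.5, -0.5, 5.3]
grip_width: 0.0129
finger_force: 50.1
```

```bash
python3 tq.py
python3 - <<'E'
from meas import *
s=optics.snapshot("side");t=optics.snapshot("top")
cv2.imwrite("pics/near5.png",np.hstack([big(t,315,180,365,240,7),big(s,315,180,370,240,7)]))
E
python3 tq.py
```

```text
t 14.35 knob 0.961 Tz 0.209 j7 -0.005 F [-2.5 -0.5  5.3]
t 14.45 knob 0.961 Tz 0.093 j7 -0.208 F [-3.2 -0.7  6. ]
```

View pics/near5.png

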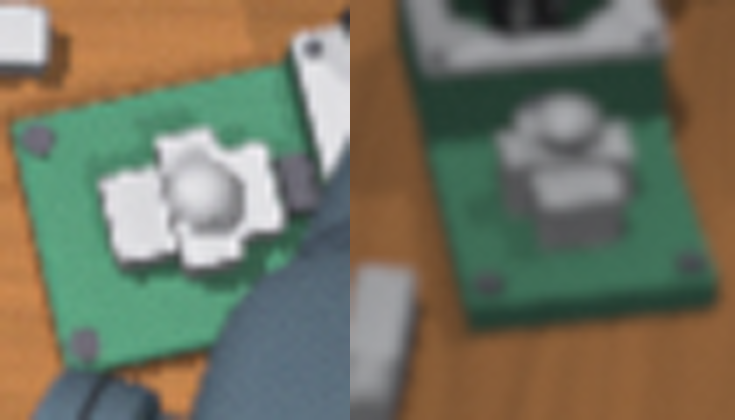

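The picture shows the stake close to the anvil (top crop 140,215) with the jaw following it. The torque is still about the free level, so continue in small steps.

Converted, 0.04 rad / 3.1416 = 0.0127.

Request:
arm_command:
  series:
    - {"tx":0,"ty":0,"tz":0,"twist":0.0064,"fingers":-0.9}
    - {"tx":0,"ty":0,"tz":0,"twist":0.0127,"fingers":-0.9}

```text
time_s: 14.65
tcp_pos: [0.6097, -0.1871, 0.0328]
tcp_rot: [1.097, 2.944, -0.001]
ft_force: [-3.0, -0.8, 6.3]
grip_width: 0.0131
finger_force: 50.0
```

```bash
python3 tq.py
```

```text
t 14.65 knob 1.001 Tz 0.2 j7 0.005 F [-3.  -0.8  6.3]
```

Converted, 0.02 rad / 3.1416 = 0.0064.

Request:
arm_command:
  series:
    - {"tx":0,"ty":0,"tz":0,"twist":0.0064,"fingers":-0.9}

```text
time_s: 14.75
tcp_pos: [0.6096, -0.1872, 0.0328]
tcp_rot: [1.126, 2.933, -0.001]
ft_force: [-2.7, -1.1, 5.9]
grip_width: 0.0131
finger_force: 50.0
```

```bash
python3 tq.py
```

```text
t 14.75 knob 1.021 Tz 0.181 j7 -0.006 F [-2.7 -1.1  5.9]
```

Converted, 0.02 rad / 3.1416 = 0.0064.

Request:
arm_command:
  series:
    - {"tx":0,"ty":0,"tz":0,"twist":0.0064,"fingers":-0.9}

```text
time_s: 14.85
tcp_pos: [0.6097, -0.1872, 0.0328]
tcp_rot: [1.155, 2.921, -0.001]
ft_force: [-2.9, -0.6, 6.1]
grip_width: 0.013
finger_force: 50.0
```

```bash
python3 tq.py
```

```text
t 14.85 knob 1.041 Tz 0.218 j7 -0.008 F [-2.9 -0.6  6.1]
```

Converted, 0.04 rad / 3.1416 = 0.0127.

Request:
arm_command:
  series:
    - {"tx":0,"ty":0,"tz":0,"twist":0.0064,"fingers":-0.9}
    - {"tx":0,"ty":0,"tz":0,"twist":0.0127,"fingers":-0.9}

```text
time_s: 15.05
tcp_pos: [0.6096, -0.1871, 0.0328]
tcp_rot: [1.214, 2.898, -0.001]
ft_force: [-3.2, -0.3, 6.4]
grip_width: 0.0129
finger_force: 50.0
```

```bash
python3 tq.py
```

```text
t 15.05 knob 1.081 Tz 0.262 j7 -0.005 F [-3.2 -0.3  6.4]
```

Converted, 0.02 rad / 3.1416 = 0.0064.

Request:
arm_command:
  series:
    - {"tx":0,"ty":0,"tz":0,"twist":0.0064,"fingers":-0.9}

```text
time_s: 15.15
tcp_pos: [0.6096, -0.1872, 0.0328]
tcp_rot: [1.243, 2.885, -0.001]
ft_force: [-3.2, -1.5, 5.8]
grip_width: 0.0128
finger_force: 50.1
```

```bash
python3 tq.py
```

```text
t 15.15 knob 1.101 Tz 0.259 j7 -0.007 F [-3.2 -1.5  5.8]
```

Converted, 0.02 rad / 3.1416 = 0.0064.

Request:
arm_command:
  series:
    - {"tx":0,"ty":0,"tz":0,"twist":0.0064,"fingers":-0.9}

```text
time_s: 15.25
tcp_pos: [0.6096, -0.1872, 0.0328]
tcp_rot: [1.271, 2.873, -0.002]
ft_force: [-3.7, 0.3, 5.4]
grip_width: 0.0135
finger_force: 50.1
```

```bash
python3 tq.py
```

```text
t 15.25 knob 1.121 Tz 0.231 j7 -0.008 F [-3.7  0.3  5.4]
```

Converted, 0.02 rad / 3.1416 = 0.0064.

Request:
arm_command:
  series:
    - {"tx":0,"ty":0,"tz":0,"twist":0.0064,"fingers":-0.9}

```text
time_s: 15.35
tcp_pos: [0.6095, -0.1872, 0.0328]
tcp_rot: [1.3, 2.86, -0.002]
ft_force: [-3.2, 0.1, 5.9]
grip_width: 0.0127
finger_force: 50.1
```

```bash
python3 tq.py
```

```text
t 15.35 knob 1.141 Tz 0.225 j7 -0.014 F [-3.2  0.1  5.9]
```

Converted, 0.02 rad / 3.1416 = 0.0064.

Request:
arm_command:
  series:
    - {"tx":0,"ty":0,"tz":0,"twist":0.0064,"fingers":-0.9}

```text
time_s: 15.45
tcp_pos: [0.6095, -0.1872, 0.0328]
tcp_rot: [-1.329, -2.847, 0.002]
ft_force: [-2.6, -1.1, 5.6]
grip_width: 0.013
finger_force: 50.2
```

```bash
python3 tq.py
```

```text
t 15.45 knob 1.161 Tz 0.258 j7 -0.038 F [-2.6 -1.1  5.6]
```

Converted, 0.02 rad / 3.1416 = 0.0064.

Request:
arm_command:
  series:
    - {"tx":0,"ty":0,"tz":0,"twist":0.0064,"fingers":-0.9}

```text
time_s: 15.55
tcp_pos: [0.6095, -0.1873, 0.0328]
tcp_rot: [1.357, 2.833, -0.002]
ft_force: [-2.8, -1.6, 5.4]
grip_width: 0.0134
finger_force: 50.2
```

```bash
python3 tq.py
```

```text
t 15.55 knob 1.181 Tz 0.25 j7 -0.06 F [-2.8 -1.6  5.4]
```

The j7 torque is rising cleanly by about 0.023 N m per 0.02 rad, which matches anvil contact at about 1.135 rad. It is now about +0.055. I'll add 0.025 rad.

Converted, 0.02 rad / 3.1416 = 0.0064.

Request:
arm_command:
  series:
    - {"tx":0,"ty":0,"tz":0,"twist":0.0064,"fingers":-0.9}

```text
time_s: 15.65
tcp_pos: [0.6095, -0.1873, 0.0328]
tcp_rot: [1.385, 2.82, -0.002]
ft_force: [-3.5, -0.9, 5.5]
grip_width: 0.0129
finger_force: 50.2
```

```bash
python3 tq.py
```

```text
t 15.65 knob 1.201 Tz 0.329 j7 -0.082 F [-3.5 -0.9  5.5]
```

Converted, 0.01 rad / 3.1416 = 0.0032.

Request:
arm_command:
  series:
    - {"tx":0,"ty":0,"tz":0,"twist":0.0032,"fingers":-0.9}

```text
time_s: 15.75
tcp_pos: [0.6095, -0.1873, 0.0328]
tcp_rot: [1.399, 2.813, -0.002]
ft_force: [-3.4, -1.0, 7.0]
grip_width: 0.0129
finger_force: 50.2
```

```bash
python3 tq.py
```

```text
t 15.75 knob 1.211 Tz 0.293 j7 -0.266 F [-3.4 -1.   7. ]
```

Request:
arm_command:
  series:
    - {"tx":0,"ty":0,"tz":0,"twist":0,"fingers":-0.9}
    - {"tx":0,"ty":0,"tz":0,"twist":0,"fingers":-0.9}
    - {"tx":0,"ty":0,"tz":0,"twist":0,"fingers":-0.9}

```text
time_s: 16.05
tcp_pos: [0.6095, -0.1873, 0.0328]
tcp_rot: [1.398, 2.813, -0.002]
ft_force: [-4.1, -0.1, 6.9]
grip_width: 0.013
finger_force: 50.2
```

```bash
python3 tq.py
```

```text
t 16.05 knob 1.211 Tz 0.253 j7 -0.199 F [-4.1 -0.1  6.9]
```

The torque is about +0.09 N m over free turning. Stop, open and withdraw.

Request:
arm_command:
  series:
    - {"tx":0,"ty":0,"tz":0,"twist":0,"fingers":-0.25}
    - {"tx":0,"ty":0,"tz":0,"twist":0,"fingers":-0.25}
    - {"tx":0,"ty":0,"tz":0,"twist":0,"fingers":-0.25}
    - {"tx":0,"ty":0,"tz":0,"twist":0,"fingers":-0.25}

```text
time_s: 16.45
tcp_pos: [0.61, -0.1862, 0.0323]
tcp_rot: [1.398, 2.813, 0.0]
ft_force: [0.1, -0.7, -0.1]
grip_width: 0.0322
finger_force: 0.0
```

```bash
python3 tq.py
```

```text
t 16.45 knob 1.21 Tz -0.024 j7 -0.001 F [ 0.1 -0.7 -0.1]
```

Converted, -150 mm / 800 = -0.1875, -110 mm / 800 = -0.1375.

Request:
arm_command:
  series:
    - {"tx":0,"ty":0,"tz":-0.01,"twist":0,"fingers":-0.25}
    - {"tx":0,"ty":0,"tz":-0.025,"twist":0,"fingers":-0.25}
    - {"tx":0,"ty":0,"tz":-0.05,"twist":0,"fingers":-0.25}
    - {"tx":0,"ty":0,"tz":-0.0875,"twist":0,"fingers":-0.25}
    - {"tx":0,"ty":0,"tz":-0.1375,"twist":0,"fingers":-0.25}
    - {"tx":0,"ty":0,"tz":-0.1875,"twist":0,"fingers":-0.25}
    - {"tx":0,"ty":0,"tz":-0.1875,"twist":0,"fingers":-0.25}
    - {"tx":0,"ty":0,"tz":-0.1875,"twist":0,"fingers":-0.25}

```text
time_s: 17.25
tcp_pos: [0.6107, -0.1865, 0.1844]
tcp_rot: [1.397, 2.811, 0.002]
ft_force: [-0.1, 0.4, -1.8]
grip_width: 0.0317
finger_force: 0.0
```

```bash
python3 tq.py
python3 - <<'E'
from meas import *
s=optics.snapshot("side");t=optics.snapshot("top")
cv2.imwrite("pics/near6.png",np.hstack([big(t,315,170,395,240,4),big(s,310,160,380,230,4)]))
E
```

```text
t 17.25 knob 1.21 Tz -0.034 j7 -0.012 F [-0.1  0.4 -1.8]
```

View pics/near6.png

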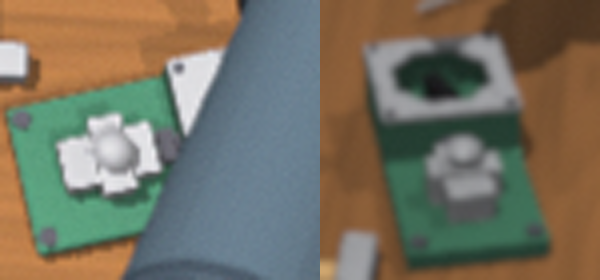

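The stake is clamped between jaw and anvil (top crop 115,153), square and upright. The hand is clear and the knob bar has turned. Handing in.

```bash
python3 -c "
from bench import env
print(env.hand_in())"
```

```text
the job is handed in; nothing more can be done
None
```

I handed the job in after 17.3 s with the stake square in the vice and the hand clear; the knob is at about 1.21 rad, an estimated 11–12 N at the jaw from a noisy torque rise of about 0.09 N m, and no verdict came back.

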